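# Hold the sprung bottle tap open at the fourth click

### The job

The empty aspirator bottle is to be vented through its sprung tap. Pull the red lock knob up to its stop, where it stays, then swing the tap's lever clockwise (seen from above) by four clicks, counted by feel and not going on to the fifth, and keep hold of the lever there with the fingers: the program finishes while holding it, because the lever flies back when let go. Leave the beaker under the spout and the other glassware where they stand.

Things in the scene. Friction and masses are not known exactly. Their poses are not given: they have to be found in the camera images.
- tap_stand: Fixed stand: grey base plate 200 mm (x) by 430 mm (y, from -130 to +300) by 12 mm, with an upright metal tap and, 220 mm to its +y side, a clear aspirator bottle 140 mm wide, reaching 318 mm high, on a wooden block. Origin: on the table straight below the lever's pivot; z up. The lock knob is at x = +50 mm, y = 0; spout and beaker are on the -y side.
- lever_pivot (a point): Point on the lever's vertical pivot axis, 165 mm above the table; fixed to the stand. Feel of the lever: a spring pulls it home with 3.6 to 5 N at the grip; the clicks add or take up to 3 N, so resistance peaks about 0.04 rad past each click position and is least about 0.04 rad before the next. No click holds it: let go, it springs home.
- lever_grip (a point): On the axis of the upright round grip post (yellow, black band near its top, 16 mm diameter) at the lever's end, 100 mm from the pivot axis. The post spans 128 to 182 mm above the table, this point is at 165 mm. The flat steel lever (16 mm wide) lies under it. At home the grip is at x = -88, y = -48 mm in the stand's frame.
- tap_lever (a joint): Turn of the lever in rad about its vertical axis: 0 = home, growing clockwise seen from above. A click every 0.15 rad (15 mm at the grip): first at 0.15, fourth at 0.60; seven in all, shown by black ticks on the quadrant under the lever (the first of the eight ticks is home). End stop 1.08. Locked by the pin until that is pulled up.
- lock_knob (a point): Centre of the red round lock knob, 24 mm diameter, 24 mm high, upright axis, on a steel stem over a grey bracket whose top is 146 mm above the table. Centre 175 mm above the table when down, 199 mm when up; nothing else within 60 mm beside it is higher than 146 mm.
- lock_pin (a joint): Lift of the lock knob in m: 0 = down (lever locked), 0.024 = up at its stop. A spring pulls it down with 3 to 6 N until about 0.018; beyond that it snaps over and stays up by itself at 0.024.
- beaker: Empty open glass beaker, 60 mm diameter, 52 mm tall, standing on the base plate under the spout. Origin: centre of its underside. To be left alone.
- small_bottle: Small stoppered clear reagent bottle, 60 mm diameter, 110 mm tall, a bystander on the table. Origin: centre of its underside. To be left alone.
- round_bottle: Larger stoppered clear reagent bottle, 72 mm diameter, 130 mm tall, a bystander on the table. Origin: centre of its underside. To be left alone.
- amber_bottle: Stoppered amber reagent bottle, 68 mm diameter, 140 mm tall, a bystander on the table. Origin: centre of its underside. To be left alone.
- flask: Stoppered conical flask, 84 mm wide foot, 125 mm tall, a bystander on the table. Origin: centre of its underside. To be left alone.
- measure: Conical glass measure on a foot, 68 mm wide, 150 mm tall, a bystander on the table. Origin: centre of its underside. To be left alone.

How it is judged:
By the outcome, as a careful person would: the job done as asked, in the order asked, and still so for the second after the job is handed in, while the arm keeps its last pose, push and grip.
It also fails if it takes over 53 s, if anything falls off the work surface, if the arm or the gripper's body presses on something with over 40 N, if the wrist force passes 120 N, or if a joint passes its speed limit or range.

### The arm

A 6-joint arm with a two-finger parallel gripper is mounted at the origin on the work surface. World frame = base frame: x ahead of the robot, y to its left, z up, the work surface at z = 0. Lengths are in mm, angles in rad, forces in N, time in s.
With the tool pointing down it reaches from about 350 to 875 mm from the base axis. Payload 4.2 kg.
Tool frame: the origin (TCP) lies at the very end of the fingers, on their centre line; the grasp point (between the pads) lies 19 mm behind it; z points along the fingers, y is the direction in which the jaws open and shut (so a half turn about z gives the same grasp; the last joint's range is limited). The gripper opens to 85 mm and grips with 20 to 120 N. Pads are 22 mm wide; open, the fingers measure 114 mm over their backs; the gripper's body (76 mm by 85 mm) begins 54 mm behind the grasp point. The pads swing forward as they close: fully open they stand 13 mm farther back than shut.
Start: joints at [-0.903, 0.385, 0.008, 0, -1.194, -0.259], TCP at [248.456, -573.471, 231.312] pointing down, gripper open.
Joint ranges: [-3.14, 3.14], [-1.21, 2.06], [-1.07, 1.41], [-3.16, 2.05], [-2.99, -0.16], [-3.1, 3.1]. Speed limits (rad/s): [2.79, 2.79, 3.14, 3.14, 3.14, 3.14].

### API

Orientations are given as a unit quaternion [x, y, z, w].
In Python, from bench import read_state, get_image, camera_params, job_done gives the robot as it stands.
- The arm moves only by the tool send_rows, never from a script. Its arguments are lists of equal length, an entry for each row: "translation": the shift along the tool's x, y, z in m, a list of three; "yaw": the turn about the tool's z in degrees; "fingers": the closure in counts, from 0 (fully open) to 255 (shut). A call has 1 to 12 rows; each row is the pose to reach, as a shift and turn from the pose measured when the call began, along the tool's axes at that moment; what a row does not reach only later rows make up. A row lasts 1/10 s, in which the tool goes at most 50 mm and 8.59 degrees, less where a joint would pass 70% of its speed; a pose out of reach is approached as far as the arm can. A call with a gripper value outside its range is refused whole. The fingers move at their own pace and stop on an object; the grip force is fixed at half the most. Time passes only in rows, so rows that repeat a pose let the fingers close. It gives the time, the measured TCP pose, the force and the opening at its end, in the units of the state.
- read_state(): the state, without advancing time (a new reading comes with each control period).
- get_image(name): name is "scene" or "top" or "wrist"; returns the picture (480x640x3 uint8, blue, green, red); there is no depth.
- camera_params(name): a dict with "mtx" (3x3 intrinsics, pixels), "k1" (the pictures are not rectified: a ray, as slopes to the right and down, at radius r is drawn at 1 + k1 r^2 times it, then the intrinsics apply), "rvec" (rotation vector, rad) and "tvec" (3), from world to camera coordinates, as OpenCV has them; the wrist camera has in their place "tool_from_camera" (4x4, takes a point from camera to tool coordinates, whose origin is the TCP and whose axes are the flange's). Camera axes: x right, y down, z forward; pixel columns grow to the right and rows downward; lengths in mm; the calibration is good to about 2 mm. A picture is of the moment at which its call begins: read the wrist's pose just before it. camera_params takes no time and is no camera call.
- job_done(): hands the job in, once; it reports no verdict.
The state is a dict: "clock": time; "joints": joint angles; "joint_vel": joint speeds; "joint_efforts": joint torques, N m; "position": TCP position; "ee_rot": TCP orientation; "contact_force": force on the tool from outside, world axes, zero at the start; "wrist_torque": the same for the moment, N m; "gripper_width": finger opening in mm.
Only numpy, scipy, OpenCV 4.12 (cv2) and the standard library are available. Lean on these libraries where they do the work, as an engineer would, in place of code of your own. Each camera call takes 0.05 s, during which the arm holds its last target.

## Working session

There is one attempt and no reset: what is moved stays moved. The work goes in short steps, Python scripts to look and compute and a tool call to move; the robot and the scene stay as the last step left them, time stands still between calls to the robot, and variables do not carry over. Pictures are saved under pics/ and viewed, and the job is handed in when it is done.

Besides the shell and the picture viewer there is one more tool, called after "Call:" as name(argument=value, ...), one argument or row to a line, values as JSON. send_rows: Moves the arm, as the interface text tells. Its arguments: {"type":"object","properties":{"translation":{"type":"array","items":{"type":"array","items":{"type":"number"}}},"yaw":{"type":"array","items":{"type":"number"}},"fingers":{"type":"array","items":{"type":"number"}}},"required":["translation","yaw","fingers"]}

```bash
mkdir -p pics; ls
python3 - <<'E'
from bench import *
import cv2
s=read_state(); print(s)
for n in ["scene","top","wrist"]:
    print(n,camera_params(n))
for n in ["scene","top"]:
    cv2.imwrite(f"pics/{n}0.png",get_image(n))
E
```

```text
pics
{'clock': 0.0, 'joints': array([-9.03391212e-01,  3.85558594e-01,  6.61678551e-03, -4.78258627e-04,
       -1.19400826e+00, -2.58568885e-01]), 'joint_vel': array([-0.00081267, -0.00079992, -0.00184365,  0.00084759,  0.00051222,
        0.00108149]), 'joint_efforts': array([ 3.08876515e-04, -3.92286158e+01,  1.88396913e+01,  4.18591216e+00,
       -4.61965450e-03, -9.39019060e-06]), 'position': array([ 248.22287021, -572.95322675,  230.21989971]), 'ee_rot': array([-2.02910914e-01,  9.79196585e-01,  1.06276612e-03, -2.82093742e-04]), 'contact_force': array([0.13778518, 0.1269933 , 0.37077295]), 'wrist_torque': array([ 0.03608513, -0.00157774, -0.03552193]), 'gripper_width': 85.18610995089459}
scene {'mtx': array([[614.54829664,   0.        , 311.18733987],
       [  0.        , 614.54829664, 246.89043771],
       [  0.        ,   0.        ,   1.        ]]), 'k1': -0.11031600855723397, 'rvec': array([ 1.36953358,  2.38573721, -0.73654059]), 'tvec': array([ 242.50316491, -311.52532846, 1771.67955147])}
top {'mtx': array([[618.62597326,   0.        , 322.7133778 ],
       [  0.        , 618.62597326, 227.74018108],
       [  0.        ,   0.        ,   1.        ]]), 'k1': -0.15160183709211453, 'rvec': array([ 2.11029941, -2.17283187,  0.14441905]), 'tvec': array([  63.56896566,  547.27071734, 1480.63755069])}
wrist {'mtx': array([[407.58767048,   0.        , 327.22931689],
       [  0.        , 407.58767048, 241.83862395],
       [  0.        ,   0.        ,   1.        ]]), 'k1': -0.09377087832098469, 'tool_from_camera': array([[-5.46827305e-04, -9.51013146e-01, -3.09149958e-01,
         7.89819620e+01],
       [ 9.99998837e-01, -9.60180866e-04,  1.18491997e-03,
        -9.24178399e-01],
       [-1.42371434e-03, -3.09148950e-01,  9.51012566e-01,
        -1.42384680e+02],
       [ 0.00000000e+00,  0.00000000e+00,  0.00000000e+00,
         1.00000000e+00]])}
```

View pics/scene0.png

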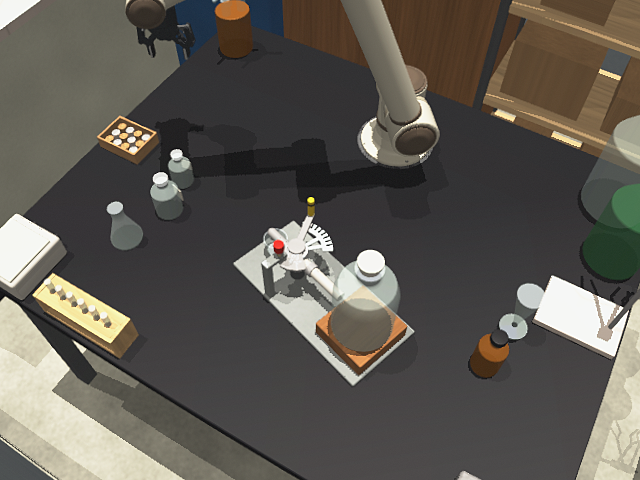

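View pics/top0.png

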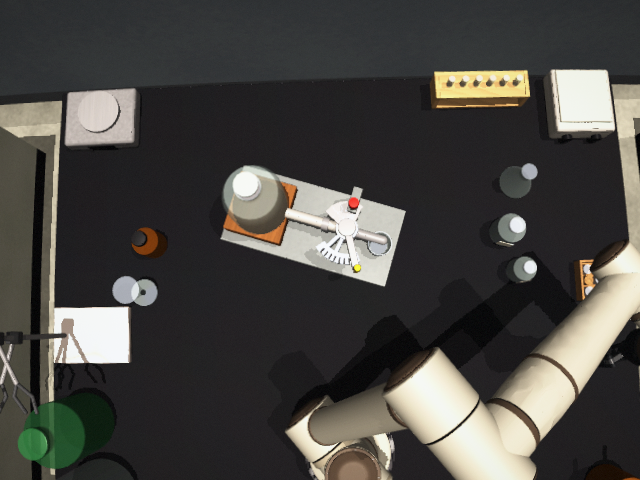

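The scene view shows the red knob near (278,246) and the yellow grip near (311,207). The top view shows the knob near (353,203), the grip near (357,267) and the plate tilted about 15°. Next I'll measure these points.

```bash
cat > h.py <<'E'
from bench import *
import cv2, numpy as np
from scipy.spatial.transform import Rotation as R
def ray(n,uv,st=None):
    p=camera_params(n);K=p["mtx"]
    x=np.array([(uv[0]-K[0,2])/K[0,0],(uv[1]-K[1,2])/K[1,1]])
    u=cv2.undistortPoints(np.array([[uv]],float),K,np.array([p["k1"],0,0,0.]))[0,0]
    d=np.array([*u,1.])
    if n=="wrist":
        T=p["tool_from_camera"];Rt=R.from_quat(st["ee_rot"]).as_matrix()
        o=Rt@T[:3,3]+st["position"]; d=Rt@T[:3,:3]@d
    else:
        Rm=cv2.Rodrigues(p["rvec"])[0]; o=-Rm.T@p["tvec"]; d=Rm.T@d
    return o,d/np.linalg.norm(d)
def onz(n,uv,z,st=None):
    o,d=ray(n,uv,st); return o+d*(z-o[2])/d[2]
def tri(rays):
    A=sum(np.eye(3)-np.outer(d,d) for o,d in rays); b=sum((np.eye(3)-np.outer(d,d))@o for o,d in rays)
    X=np.linalg.solve(A,b); return X,[np.linalg.norm((np.eye(3)-np.outer(d,d))@(X-o)) for o,d in rays]
def proj(n,X,st=None):
    p=camera_params(n);D=np.array([p["k1"],0,0,0.])
    if n=="wrist":
        T=p["tool_from_camera"];Rt=R.from_quat(st["ee_rot"]).as_matrix()
        Rw=Rt@T[:3,:3];o=Rt@T[:3,3]+st["position"];rv=cv2.Rodrigues(Rw.T)[0];tv=-Rw.T@o
    else: rv,tv=p["rvec"],p["tvec"]
    return cv2.projectPoints(np.array(X,float).reshape(-1,1,3),rv,tv,p["mtx"],D)[0][:,0]
def mask(im,c):
    h=cv2.cvtColor(im,cv2.COLOR_BGR2HSV);H,S,V=cv2.split(h)
    if c=="red": return (((H<6)|(H>172))&(S>170)&(V>90)).astype(np.uint8)
    if c=="yellow": return ((H>22)&(H<34)&(S>170)&(V>80)).astype(np.uint8)
def blobs(im,c,mina=15):
    n,l,s,ce=cv2.connectedComponentsWithStats(mask(im,c))
    return [(s[i].tolist(),ce[i].round(1).tolist()) for i in range(1,n) if s[i,4]>=mina]
E
python3 - <<'E'
from h import *
for n in ["scene","top"]:
    im=cv2.imread(f"pics/{n}0.png")
    for c in ["red","yellow"]: print(n,c,blobs(im,c))
    x,y=(310,240) if n=="scene" else (340,240)
    cv2.imwrite(f"pics/{n}0c.png",cv2.resize(im[y-90:y+90,x-120:x+120],None,fx=3.3,fy=3.3,interpolation=cv2.INTER_CUBIC))
E
```

```text
scene red [([274, 240, 10, 14, 96], [278.1, 246.1])]
scene yellow [([307, 197, 8, 6, 36], [310.5, 199.6]), ([308, 206, 6, 10, 50], [310.5, 210.2])]
top red [([349, 198, 10, 10, 84], [353.3, 202.6])]
top yellow [([354, 265, 7, 7, 38], [356.9, 267.8])]
```

View pics/scene0c.png

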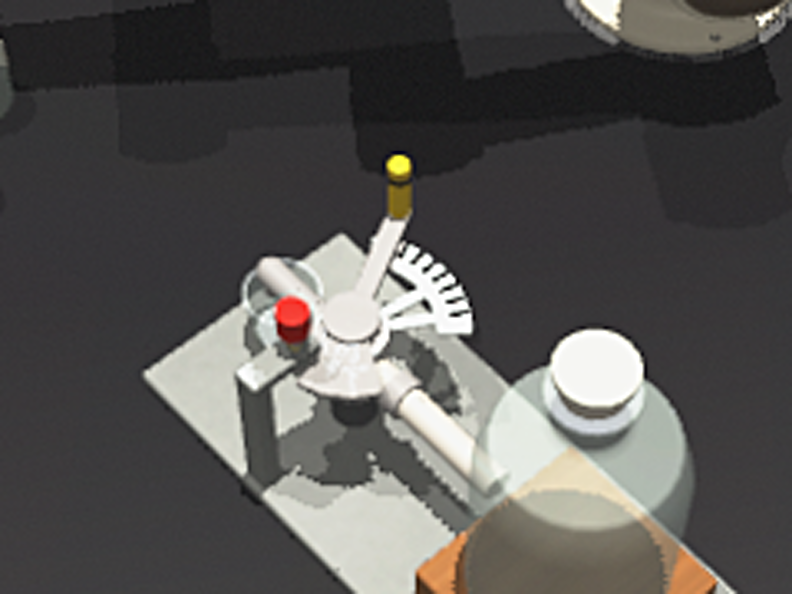

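View pics/top0c.png

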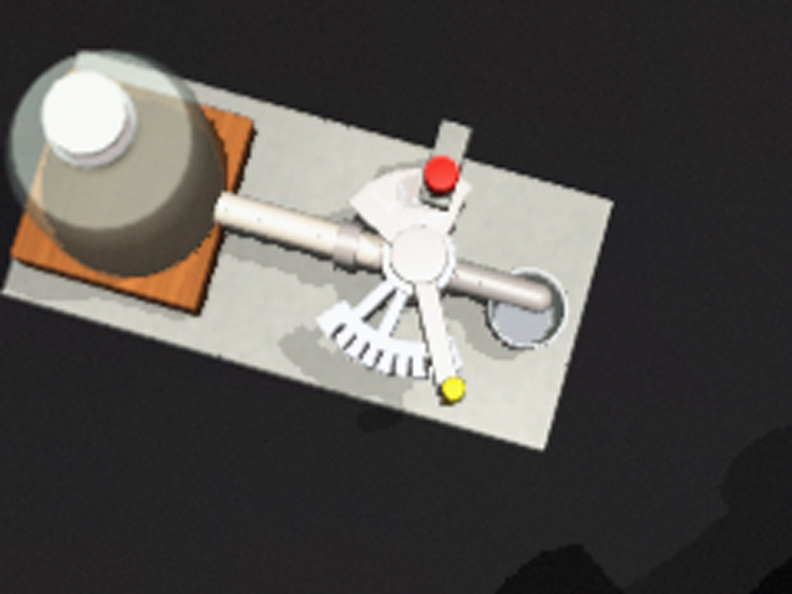

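Run:
```python
from h import *
k,e=tri([ray("scene",(278.3,246.3)),ray("top",(353.3,202.6))]); print("knob",k,e)
# knob top-view: mostly top face z~187
print("knob top@185",onz("top",(353.3,202.6),185), onz("scene",(278.3,241.5),187))
g1,e=tri([ray("scene",(310.5,199)),ray("top",(357,267.5))]);print("grip top",g1,e)
print(onz("top",(356.9,267.8),180))
C=np.array([onz("top",(u/3.3+220,v/3.3+150),12)[:2] for u,v in[(612,203),(545,450),(3,292),(80,52)]])
print(C, [np.linalg.norm(C[i]-C[(i+1)%4]) for i in range(4)])
L=np.array([[100,-130],[-100,-130],[-100,300],[100,300]],float)
L=np.vstack([L,[50,0],[-88,-48]]);W=np.vstack([C,onz("top",(353.3,202.6),185)[:2],onz("top",(356.9,267.8),180)[:2]])
lc=L-L.mean(0);wc=W-W.mean(0)
H=lc.T@wc; th=np.arctan2(H[0,1]-H[1,0],H[0,0]+H[1,1]);c,s=np.cos(th),np.sin(th);Rm=np.array([[c,-s],[s,c]])
t=W.mean(0)-Rm@L.mean(0);print(th,t); print((W-(L@Rm.T+t)).round(1))
```

```text
knob [584.53594965 -23.56965979 172.46617781] [np.float64(0.5297057558977611), np.float64(0.529705755897811)]
knob top@185 [582.44559528 -23.50035255 185.        ] [581.67020107 -23.97102925 187.        ]
grip top [437.62445295 -26.83610007 178.02200703] [np.float64(0.007564302484565254), np.float64(0.0075643024845811375)]
[436.81410878 -26.50810289 180.        ]
[[ 587.94736534 -161.51043127]
 [ 401.83210416 -102.46595767]
 [ 533.38759883  304.28560872]
 [ 718.96857846  243.67544834]] [np.float64(195.256601180266), np.float64(427.49699991719046), np.float64(195.22779397847236), np.float64(425.8428763356556)]
-0.3127666955341811 [534.61761156  -9.25833054]
[[-1.8  2.2]
 [ 2.4 -0.3]
 [ 1.6 -2.7]
 [-3.1 -1.7]
 [ 0.3  1.1]
 [ 0.7  1.3]]
```

```bash
cat >> h.py <<'E'
def plan(target,ang=None):
    s=read_state();Rt=R.from_quat(s["ee_rot"]).as_matrix()
    d=Rt.T@(np.array(target,float)-s["position"])
    a=np.arctan2(Rt[1,0],Rt[0,0]); 
    yaw=None if ang is None else -np.degrees((ang-a+np.pi)%(2*np.pi)-np.pi)
    print("clock",s["clock"],"pos",s["position"].round(2),"xang",round(a,4),"F",s["contact_force"].round(2),"T",s["wrist_torque"].round(3),"w",round(s["gripper_width"],2),"q",s["joints"].round(3))
    print("shift m",(d/1000).round(4),"dist",np.linalg.norm(d).round(1),"yaw",yaw)
    return d/1000,yaw
E
python3 -c "
from h import *
plan([530,-24,265],-2.955)"
```

```text
clock 0.1 pos [ 248.25 -573.01  230.32] xang -2.7329 F [ 0.09 -0.01 -0.77] T [-0.025  0.006 -0.007] w 85.78 q [-0.903  0.385  0.007 -0.    -1.194 -0.259]
shift m [-0.4767  0.3919 -0.034 ] dist 618.1 yaw 12.724139158101915
```

Call:
send_rows(
  translation=[
    [-0.01,0.01,-0.02],
    [-0.04,0.03,-0.034],
    [-0.08,0.066,-0.034],
    [-0.12,0.099,-0.034],
    [-0.16,0.132,-0.034],
    [-0.2,0.164,-0.034],
    [-0.24,0.197,-0.034],
    [-0.28,0.23,-0.034],
    [-0.32,0.263,-0.034],
    [-0.36,0.296,-0.034],
    [-0.4,0.329,-0.034],
    [-0.44,0.362,-0.034],
  ],
  yaw=[0,0,1,2,4,6,8,10,12,12.7,12.7,12.7],
  fingers=[0,0,0,0,0,0,0,0,0,0,0,0],
)

```text
clock: 1.3
position: [499.4, -81.7, 264.9]
ee_rot: [-0.093, 0.996, 0.001, -0.0]
contact_force: [1.3, -0.6, -0.1]
gripper_width: 85.7
```

```bash
python3 -c "
from h import *
plan([530,-24,265],-2.955)"
```

```text
clock 1.3 pos [499.4  -81.66 264.88] xang -2.9543 F [ 1.31 -0.61 -0.14] T [-0.138 -0.121  0.02 ] w 85.67 q [ 0.158  0.158 -0.22  -0.002 -1.194 -1.541]
shift m [-0.0408  0.051  -0.    ] dist 65.3 yaw 0.038415037750018706
```

Call:
send_rows(
  translation=[
    [-0.02,0.025,0],
    [-0.035,0.045,0],
    [-0.041,0.051,0],
    [-0.041,0.051,0],
  ],
  yaw=[0,0,0,0],
  fingers=[0,0,0,0],
)

```text
clock: 1.7
position: [530.3, -23.3, 264.3]
ee_rot: [-0.094, 0.996, 0.001, -0.001]
contact_force: [-0.1, 0.3, -0.2]
gripper_width: 85.6
```

```bash
python3 -c "
from h import *
plan([582.3,-24,240],-2.955)
st=read_state();im=get_image('wrist');cv2.imwrite('pics/w1.png',im)
import pickle;pickle.dump(st,open('w1.pkl','wb'))
for c in ['red','yellow']:print(c,blobs(im,c))
print(proj('wrist',[[582.3,-24,187],[582.3,-24,163],[436.9,-26.6,182],[535,-8.5,165]],st))
"
```

```text
clock 1.7 pos [530.3  -23.29 264.31] xang -2.9529 F [-0.15  0.26 -0.2 ] T [-0.051  0.012  0.017] w 85.57 q [ 0.261  0.202 -0.165 -0.002 -1.205 -1.642]
shift m [-0.051  -0.0105  0.0242] dist 57.4 yaw 0.11986696108311556
red [([293, 305, 38, 49, 1458], [311.7, 329.1])]
yellow [([340, 76, 29, 30, 688], [354.0, 90.5])]
[[310.94908171 332.65829563]
 [312.15851444 314.16063661]
 [355.22828767  84.45628676]
 [349.4602839  253.73988534]]
```

View pics/w1.png

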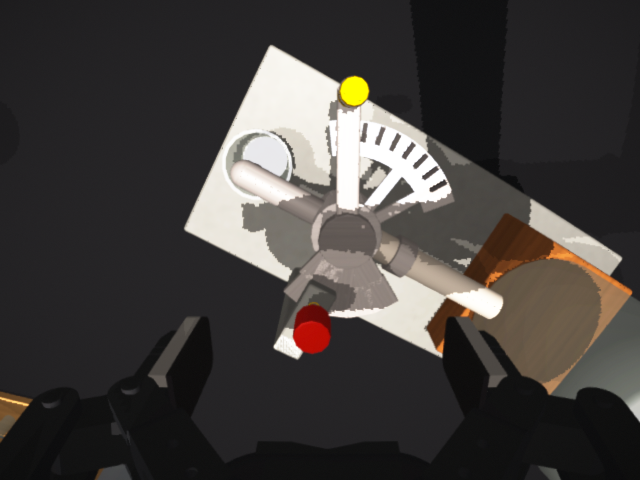

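```bash
python3 -c "
from h import *
import pickle;st=pickle.load(open('w1.pkl','rb'))
im=cv2.imread('pics/w1.png');h=cv2.cvtColor(im,cv2.COLOR_BGR2HSV)
m=((mask(im,'red')>0)&(h[...,2]>160)).astype(np.uint8)
n,l,s,c=cv2.connectedComponentsWithStats(m);i=1+s[1:,4].argmax();print('knobtop',s[i],c[i],onz('wrist',c[i],187,st))
print('grip',onz('wrist',(354,90.5),182,st))
k,e=tri([ray('wrist',c[i],st),ray('top',(353.3,202))]);print(k,e)
g,e=tri([ray('wrist',(354,90.5),st),ray('top',(356.9,267.6)),ray('scene',(310.5,198.5))]);print(g,e)
for z in (130,145,165,190): print(z,proj('wrist',[535,-8.5,z],st))
K=onz('wrist',c[i],187,st)[:2];G=onz('wrist',(354,90.5),182,st)[:2]
d=G-K; dl=np.array([-138,-48.]);print('dist',np.hypot(*d),np.hypot(*dl)); th=np.arctan2(d[1],d[0])-np.arctan2(dl[1],dl[0]);print('th',(th+np.pi)%(2*np.pi)-np.pi)
# beaker & base-plate corners in wrist
C=np.array([onz('wrist',p,12,st)[:2] for p in [(272,45),(185,230)]]);print(C,np.hypot(*(C[0]-C[1])))
"
```

```text
knobtop [293 321  37  32 874] [311.07208238 336.48741419] [584.94239103 -23.45779627 187.        ]
grip [440.00344284 -26.615933   182.        ]
[582.86182967 -23.50825902 190.3698358 ] [np.float64(0.20024184823702518), np.float64(0.20024184823704155)]
[438.43250451 -26.51290193 180.46375622] [np.float64(1.4766182353095108), np.float64(1.2085515081846105), np.float64(0.326053574544599)]
130 [[346.72654208 237.27660907]]
145 [[347.81809583 243.8456152 ]]
165 [[349.4602839  253.73988534]]
190 [[351.88482388 268.37334181]]
dist 144.97335110508584 146.10954794263105
th -0.3129508570723427
[[ 404.67922081  -97.56549066]
 [ 592.70476539 -158.71688782]] 197.71974810476817
```

```bash
python3 -c "
from h import *
plan([584,-23.5,157],-2.955)"
```

```text
clock 1.75 pos [529.84 -24.08 264.47] xang -2.954 F [-0.07 -0.78 -0.23] T [-0.026  0.02   0.077] w 85.02 q [ 0.259  0.201 -0.166 -0.002 -1.205 -1.642]
shift m [-0.0535 -0.0098  0.1073] dist 120.3 yaw 0.058112203258447584
```

Call:
send_rows(
  translation=[
    [-0.03,-0.006,0],
    [-0.053,-0.0098,0.01],
    [-0.0535,-0.0098,0.04],
    [-0.0535,-0.0098,0.07],
    [-0.0535,-0.0098,0.09],
    [-0.0535,-0.0098,0.1],
    [-0.0535,-0.0098,0.107],
    [-0.0535,-0.0098,0.107],
  ],
  yaw=[0,0,0,0,0,0,0,0],
  fingers=[0,0,0,0,0,0,0,0],
)

```text
clock: 2.55
position: [583.7, -24.2, 157.3]
ee_rot: [-0.093, 0.996, 0.001, -0.001]
contact_force: [0.1, -0.1, -0.3]
gripper_width: 85.3
```

```bash
python3 -c "
from h import *
plan([584,-23.5,157],-2.955)
st=read_state();im=get_image('wrist');cv2.imwrite('pics/w2.png',im)
for c in ['red','yellow']:print(c,blobs(im,c))
"
```

```text
clock 2.55 pos [583.72 -24.23 157.26] xang -2.9549 F [ 0.14 -0.07 -0.28] T [-0.016  0.002 -0.038] w 85.3 q [ 0.234  0.38  -0.197 -0.002 -0.997 -1.617]
shift m [-0.0004  0.0007  0.0003] dist 0.8 yaw 0.008459522971265754
red [([309, 340, 47, 23, 470], [331.7, 349.1])]
yellow []
```

View pics/w2.png

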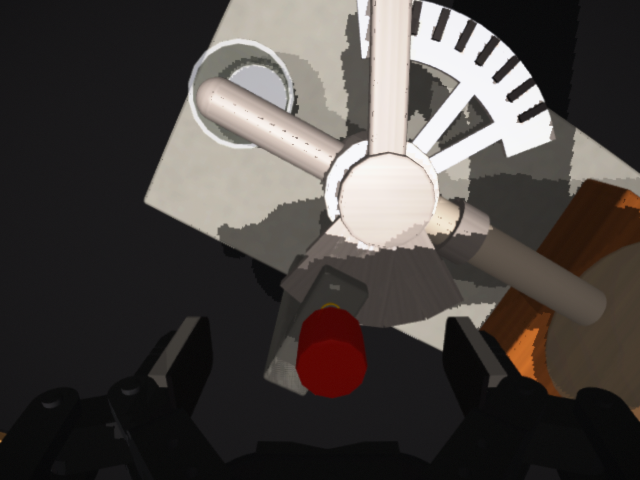

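The knob (about 331,355) sits centred between the open pads, so I'll close on it.

Call:
send_rows(
  translation=[
    [0,0,0],
    [0,0,0],
    [0,0,0],
    [0,0,0],
    [0,0,0],
    [0,0,0],
    [0,0,0],
    [0,0,0],
  ],
  yaw=[0,0,0,0,0,0,0,0],
  fingers=[255,255,255,255,255,255,255,255],
)

```text
clock: 3.4
position: [584.2, -23.0, 158.7]
ee_rot: [-0.094, 0.996, 0.001, -0.0]
contact_force: [-3.0, 5.4, 4.3]
gripper_width: 22.1
```

```bash
python3 -c "
from h import *
plan([584,-23.5,157],-2.955)
"
```

```text
clock 3.4 pos [584.23 -22.99 158.74] xang -2.9538 F [-2.98  5.37  4.31] T [ 1.346  0.707 -0.026] w 22.13 q [ 0.236  0.378 -0.195 -0.003 -0.998 -1.617]
shift m [ 0.0003 -0.0005  0.0017] dist 1.8 yaw 0.07123274430969875
```

Call:
send_rows(
  translation=[
    [0,0,-0.004],
    [0,0,-0.008],
    [0,0,-0.012],
    [0,0,-0.016],
    [0,0,-0.02],
    [0,0,-0.022],
    [0,0,-0.023],
    [0,0,-0.023],
  ],
  yaw=[0,0,0,0,0,0,0,0],
  fingers=[255,255,255,255,255,255,255,255],
)

```text
clock: 4.2
position: [584.2, -22.9, 182.8]
ee_rot: [-0.094, 0.996, 0.001, 0.0]
contact_force: [-3.1, 3.9, 4.9]
gripper_width: 22.3
```

```bash
python3 -c "
from h import *
plan([584,-23.5,183],-2.955)
"
```

```text
clock 4.2 pos [584.23 -22.95 182.77] xang -2.9535 F [-3.09  3.95  4.87] T [0.921 0.753 0.019] w 22.29 q [ 0.236  0.355 -0.164 -0.003 -1.051 -1.617]
shift m [ 0.0003 -0.0005 -0.0002] dist 0.6 yaw 0.08380649014567026
```

Call:
send_rows(
  translation=[
    [0,0,-0.001],
    [0,0,-0.002],
    [0,0,-0.003],
    [0,0,-0.004],
    [0,0,-0.004],
  ],
  yaw=[0,0,0,0,0],
  fingers=[255,255,255,255,255],
)

```text
clock: 4.7
position: [584.1, -22.9, 183.1]
ee_rot: [-0.093, 0.996, 0.002, -0.001]
contact_force: [6.6, 0.5, -17.4]
gripper_width: 22.6
```

```bash
python3 -c "
from h import *
plan([584,-23.5,183],-2.955)
cv2.imwrite('pics/s3.png',cv2.resize(get_image('scene')[150:330,190:430],None,fx=3.3,fy=3.3,interpolation=2))
"
```

```text
clock 4.7 pos [584.13 -22.9  183.07] xang -2.9546 F [  6.63   0.46 -17.39] T [ 0.071 -1.98   0.056] w 22.57 q [ 0.236  0.356 -0.161 -0.004 -1.055 -1.617]
shift m [ 0.0002 -0.0006  0.0001] dist 0.6 yaw 0.02388485752289722
```

View pics/s3.png

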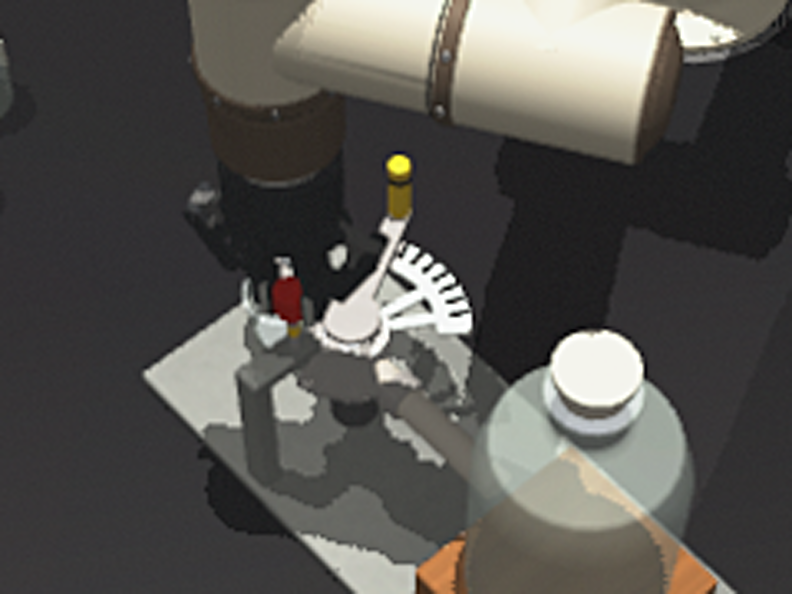

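The force rose to -17 N at 24 mm, so the knob is at its stop, and the picture shows the red knob high on its stem. I'll release it and go up.

Call:
send_rows(
  translation=[
    [0,0,0],
    [0,0,0],
    [0,0,0],
    [0,0,0],
    [0,0,0],
    [0,0,-0.02],
    [0,0,-0.05],
    [0.01,0,-0.08],
    [0.03,0,-0.085],
    [0.05,0,-0.085],
    [0.05,0,-0.085],
  ],
  yaw=[0,0,0,0,0,0,0,0,0,0,0],
  fingers=[0,0,0,0,0,0,0,0,0,0,0],
)

```text
clock: 5.85
position: [533.5, -32.9, 269.6]
ee_rot: [-0.093, 0.996, 0.002, -0.0]
contact_force: [0.6, -0.5, -0.4]
gripper_width: 85.6
```

```bash
python3 -c "
from h import *
plan([438.5,-26.5,210],-2.955)
st=read_state();im=get_image('wrist');cv2.imwrite('pics/w4.png',im)
for c in ['red','yellow']:print(c,blobs(im,c))
im=get_image('scene');print(blobs(im,'red'),blobs(im,'yellow'))
print(proj('scene',[[584,-23.5,175],[584,-23.5,199]]))
y=blobs(cv2.imread('pics/w4.png'),'yellow')
print('grip', onz('wrist',y[0][1],182,st))
print(proj('wrist',[[584,-23.5,187],[584,-23.5,211]],st))
"
```

```text
clock 5.85 pos [533.51 -32.86 269.56] xang -2.9548 F [ 0.58 -0.47 -0.4 ] T [-0.054 -0.059  0.017] w 85.55 q [ 0.24   0.205 -0.148 -0.004 -1.218 -1.622]
shift m [0.0921 0.0237 0.0597] dist 112.3 yaw 0.013895776681358107
red [([308, 316, 40, 54, 1729], [327.3, 343.2])]
yellow [([357, 74, 29, 30, 669], [371.3, 88.3])]
[([273, 234, 10, 13, 90], [277.7, 239.4])] [([310, 197, 4, 6, 19], [311.7, 199.8]), ([308, 206, 6, 10, 51], [310.5, 210.3])]
[[278.16514539 245.45688713]
 [277.6646674  239.19102087]]
grip [440.10905834 -26.64030448 182.        ]
[[327.36866111 328.63833564]
 [327.62547337 349.93064583]]
```

View pics/w4.png

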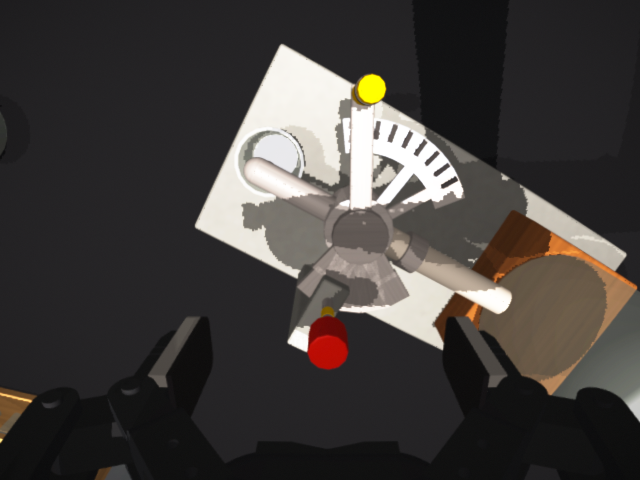

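Knob is up: the scene view puts it at row 239.4, against 239.2 expected for up and 245.5 for down. Now on to the grip post.

Call:
send_rows(
  translation=[
    [0.03,0.008,0],
    [0.06,0.016,0.005],
    [0.085,0.022,0.02],
    [0.091,0.0237,0.04],
    [0.091,0.0237,0.055],
    [0.091,0.0237,0.055],
  ],
  yaw=[0,0,0,0,0,0],
  fingers=[60,60,60,60,60,60],
)

```text
clock: 6.55
position: [440.6, -26.0, 212.2]
ee_rot: [-0.093, 0.996, 0.001, -0.003]
contact_force: [-0.6, 0.0, -0.8]
gripper_width: 65.2
```

```bash
python3 -c "
from h import *
plan([439.5,-26.5,147],-2.955)
st=read_state();im=get_image('wrist');cv2.imwrite('pics/w5.png',im)
y=blobs(im,'yellow');print(y)
print(proj('wrist',[[439.5,-26.5,182],[439.5,-26.5,128]],st))
"
```

```text
clock 6.55 pos [440.6 -26.  212.2] xang -2.9544 F [-0.59  0.01 -0.75] T [-0.038  0.021  0.018] w 65.19 q [ 0.309  0.088 -0.441 -0.005 -1.047 -1.69 ]
shift m [ 0.0009 -0.0005  0.0652] dist 65.2 yaw 0.03641334639999874
[([313, 280, 6, 7, 26], [315.5, 282.8])]
[[327.81105721 286.51645964]
 [327.21447954 249.03035854]]
```

View pics/w5.png

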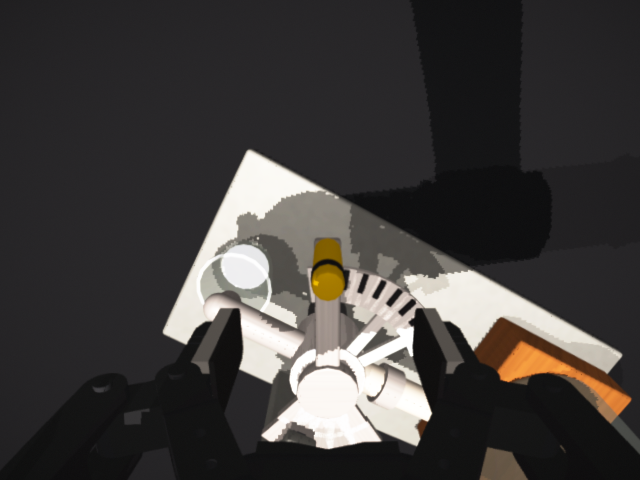

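The post top is at (327,284), within about 1 mm of the prediction and centred between the fingers. I'll go down and close.

Call:
send_rows(
  translation=[
    [0.0005,0,0.02],
    [0.0005,0,0.04],
    [0.0005,0,0.055],
    [0.0005,0,0.066],
    [0.0005,0,0.066],
    [0.0005,0,0.066],
    [0.0005,0,0.066],
    [0.0005,0,0.066],
    [0.0005,0,0.066],
    [0.0005,0,0.066],
    [0.0005,0,0.066],
    [0.0005,0,0.066],
  ],
  yaw=[0,0,0,0,0,0,0,0,0,0,0,0],
  fingers=[60,60,60,60,60,255,255,255,255,255,255,255],
)

```text
clock: 7.8
position: [441.4, -25.7, 148.2]
ee_rot: [-0.094, 0.996, 0.001, -0.001]
contact_force: [-2.1, 2.0, 6.2]
gripper_width: 14.5
```

```bash
python3 -c "
from h import *
plan([439.5,-26.5,147],-2.955)
im=get_image('wrist');cv2.imwrite('pics/w6.png',im)
"
```

```text
clock 7.8 pos [441.44 -25.7  148.21] xang -2.9537 F [-2.11  1.97  6.16] T [0.486 0.577 0.011] w 14.49 q [ 0.309  0.161 -0.539 -0.004 -0.871 -1.69 ]
shift m [ 0.0021 -0.0004  0.0012] dist 2.4 yaw 0.07257896073024092
```

View pics/w6.png

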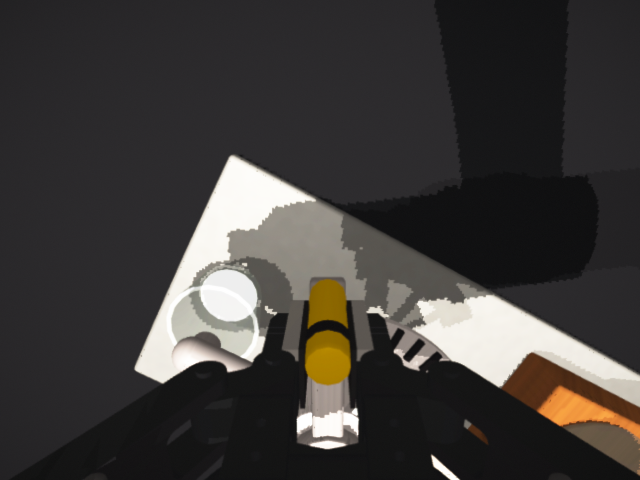

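```bash
cat >> h.py <<'E'
P=np.array([538.,-7.5]);T0=np.array([441.4,-25.7]);A0=np.arctan2(*(T0-P)[::-1]);R0=np.hypot(*(T0-P))
def arc(phi,rad_out=0):
    s=read_state();p=s["position"][:2]-P
    m=(A0-np.arctan2(p[1],p[0])+np.pi)%(2*np.pi)-np.pi
    a=A0-m;tang=np.array([np.sin(a),-np.cos(a)]);F=s["contact_force"][:2]
    print("phi meas",m.round(4),"r",np.hypot(*p).round(2),"R0",R0.round(2),"Ftan",(F@tang).round(2),"Frad",(F@np.array([np.cos(a),np.sin(a)])).round(2))
    b=A0-phi;t=P+R0*np.array([np.cos(b),np.sin(b)])
    return plan([*t,148.0],b)
E
python3 -c "
from h import *
arc(0.05);arc(0.11)"
```

```text
phi meas -0.0001 r 98.25 R0 98.3 Ftan 2.51 Frad 1.16
clock 7.85 pos [441.45 -25.7  148.22] xang -2.9537 F [-1.61  2.25  5.85] T [ 0.482  0.46  -0.041] w 14.27 q [ 0.309  0.161 -0.539 -0.004 -0.871 -1.69 ]
shift m [-0.0001  0.0049  0.0002] dist 4.9 yaw 2.9585909022839916
phi meas -0.0001 r 98.25 R0 98.3 Ftan 2.51 Frad 1.16
clock 7.85 pos [441.45 -25.7  148.22] xang -2.9537 F [-1.61  2.25  5.85] T [ 0.482  0.46  -0.041] w 14.27 q [ 0.309  0.161 -0.539 -0.004 -0.871 -1.69 ]
shift m [-0.0006  0.0108  0.0002] dist 10.8 yaw 6.396337673068934
```

Call:
send_rows(
  translation=[
    [-0.0001,0.005,0],
    [-0.0003,0.008,0],
    [-0.0006,0.011,0],
    [-0.0006,0.011,0],
  ],
  yaw=[3,4.7,6.3,6.3],
  fingers=[255,255,255,255],
)

```text
clock: 8.25
position: [440.0, -14.9, 148.3]
ee_rot: [-0.039, 0.999, 0.001, -0.001]
contact_force: [-0.5, -0.1, 2.0]
gripper_width: 14.3
```

```bash
python3 -c "
from h import *
arc(0.19)"
```

```text
phi meas 0.1103 r 98.24 R0 98.3 Ftan -0.04 Frad 0.53
clock 8.25 pos [440.04 -14.95 148.35] xang -3.0633 F [-0.53 -0.08  2.03] T [-0.394 -0.019 -0.017] w 14.3 q [ 0.336  0.158 -0.543 -0.003 -0.871 -1.826]
shift m [-0.0003  0.0078  0.0004] dist 7.8 yaw 4.702254226678737
```

Call:
send_rows(
  translation=[
    [-0.0001,0.003,0],
    [-0.0002,0.0055,0],
    [-0.0003,0.008,0],
    [-0.0003,0.008,0],
  ],
  yaw=[1.7,3.2,4.7,4.7],
  fingers=[255,255,255,255],
)

```text
clock: 8.65
position: [439.7, -7.8, 148.3]
ee_rot: [0.001, 1.0, 0.0, -0.001]
contact_force: [1.2, -6.3, 1.2]
gripper_width: 14.2
```

```bash
python3 -c "
from h import *
arc(0.26)"
```

```text
phi meas 0.1831 r 98.28 R0 98.3 Ftan -6.34 Frad -1.21
clock 8.65 pos [439.72  -7.8  148.35] xang 3.1394 F [ 1.23 -6.34  1.25] T [-1.565 -0.477  0.047] w 14.17 q [ 3.530e-01  1.570e-01 -5.450e-01 -1.000e-03 -8.700e-01 -1.925e+00]
shift m [-0.0002  0.0075  0.0003] dist 7.6 yaw 4.1001713089831915
```

The first resistance peak shows clearly (-6.3 N at 0.183 rad). I'll continue click by click.

Call:
send_rows(
  translation=[
    [-0.0001,0.003,0],
    [-0.0002,0.0055,0],
    [-0.0002,0.0075,0],
    [-0.0002,0.0075,0],
  ],
  yaw=[1.7,3,4.1,4.1],
  fingers=[255,255,255,255],
)

```text
clock: 9.05
position: [440.0, 0.1, 148.3]
ee_rot: [0.037, 0.999, 0.0, -0.001]
contact_force: [-0.0, -1.3, 1.4]
gripper_width: 14.7
```

```bash
python3 -c "
from h import *
arc(0.34)"
```

```text
phi meas 0.2632 r 98.29 R0 98.3 Ftan -1.35 Frad -0.06
clock 9.05 pos [4.4001e+02 6.0000e-02 1.4834e+02] xang 3.0676 F [-0.04 -1.35  1.43] T [-0.382 -0.025 -0.041] w 14.74 q [ 3.710e-01  1.570e-01 -5.440e-01 -2.000e-03 -8.700e-01 -2.014e+00]
shift m [-0.0003  0.0075  0.0003] dist 7.6 yaw 4.5685994040998565
```

Call:
send_rows(
  translation=[
    [-0.0001,0.003,0],
    [-0.0002,0.0055,0],
    [-0.0003,0.008,0],
    [-0.0003,0.008,0],
  ],
  yaw=[1.7,3.2,4.6,4.6],
  fingers=[255,255,255,255],
)

```text
clock: 9.45
position: [440.8, 7.4, 148.3]
ee_rot: [0.077, 0.997, -0.0, -0.001]
contact_force: [1.4, -5.9, 0.5]
gripper_width: 14.0
```

```bash
python3 -c "
from h import *
arc(0.41)"
```

```text
phi meas 0.3387 r 98.34 R0 98.3 Ftan -5.63 Frad -2.3
clock 9.45 pos [440.8    7.44 148.32] xang 2.988 F [ 1.41 -5.91  0.52] T [-1.704 -0.394  0.098] w 14.04 q [ 0.388  0.159 -0.543 -0.    -0.871 -2.112]
shift m [-0.0003  0.007   0.0003] dist 7.0 yaw 4.018720111689764
```

Call:
send_rows(
  translation=[
    [-0.0001,0.003,0],
    [-0.0002,0.005,0],
    [-0.0003,0.007,0],
    [-0.0003,0.007,0],
  ],
  yaw=[1.7,3,4,4],
  fingers=[255,255,255,255],
)

```text
clock: 9.85
position: [442.2, 14.8, 148.3]
ee_rot: [0.112, 0.994, -0.0, -0.001]
contact_force: [-0.4, -1.4, 1.4]
gripper_width: 14.8
```

```bash
python3 -c "
from h import *
arc(0.49)"
```

```text
phi meas 0.4145 r 98.32 R0 98.3 Ftan -1.4 Frad 0.05
clock 9.85 pos [442.23  14.75 148.33] xang 2.9178 F [-0.37 -1.35  1.37] T [-0.46  -0.011 -0.068] w 14.77 q [ 4.020e-01  1.620e-01 -5.390e-01 -1.000e-03 -8.720e-01 -2.196e+00]
shift m [-0.0003  0.0074  0.0003] dist 7.4 yaw 4.584511063122632
```

Call:
send_rows(
  translation=[
    [-0.0001,0.003,0],
    [-0.0002,0.0055,0],
    [-0.0003,0.0075,0],
    [-0.0003,0.0075,0],
  ],
  yaw=[1.7,3.2,4.6,4.6],
  fingers=[255,255,255,255],
)

```text
clock: 10.25
position: [444.0, 21.4, 148.3]
ee_rot: [0.151, 0.989, -0.001, -0.001]
contact_force: [1.0, -7.4, 1.8]
gripper_width: 14.2
```

```bash
python3 -c "
from h import *
arc(0.56)"
```

```text
phi meas 0.4845 r 98.39 R0 98.3 Ftan -6.74 Frad -3.12
clock 10.25 pos [443.95  21.42 148.3 ] xang 2.8383 F [ 1.   -7.36  1.79] T [-1.619 -0.297  0.133] w 14.19 q [ 0.416  0.166 -0.535  0.    -0.874 -2.29 ]
shift m [-0.0003  0.0074  0.0003] dist 7.4 yaw 4.038564617287217
```

Third peak felt at 0.485 rad. Next is the trough just before the fourth click.

Call:
send_rows(
  translation=[
    [-0.0001,0.003,0],
    [-0.0002,0.005,0],
    [-0.0003,0.0072,0],
    [-0.0003,0.0072,0],
  ],
  yaw=[1.7,3,4,4],
  fingers=[255,255,255,255],
)

```text
clock: 10.65
position: [446.5, 28.7, 148.3]
ee_rot: [0.186, 0.983, -0.001, -0.001]
contact_force: [-0.8, -2.1, 0.8]
gripper_width: 14.9
```

```bash
python3 -c "
from h import *
arc(0.605)"
```

```text
phi meas 0.563 r 98.35 R0 98.3 Ftan -2.28 Frad -0.01
clock 10.65 pos [446.55  28.68 148.32] xang 2.7682 F [-0.83 -2.12  0.79] T [-0.407  0.019 -0.049] w 14.89 q [ 0.429  0.17  -0.528 -0.    -0.875 -2.373]
shift m [-0.0001  0.0041  0.0003] dist 4.1 yaw 2.6015014426091927
```

Call:
send_rows(
  translation=[
    [-0.0001,0.002,0],
    [-0.0001,0.004,0],
    [-0.0001,0.004,0],
    [-0.0001,0.004,0],
    [-0.0001,0.004,0],
  ],
  yaw=[1.3,2.5,2.5,2.5,2.5],
  fingers=[255,255,255,255,255],
)

```text
clock: 11.15
position: [448.0, 32.2, 148.3]
ee_rot: [0.207, 0.978, -0.001, -0.001]
contact_force: [-0.2, -4.0, 2.9]
gripper_width: 14.4
```

```bash
python3 -c "
from h import *
arc(0.60)
im=get_image('wrist');cv2.imwrite('pics/w7.png',im)
im=get_image('scene');cv2.imwrite('pics/s7.png',cv2.resize(im[150:330,190:430],None,fx=3.3,fy=3.3,interpolation=2))
print(blobs(im,'red'))
arc(0.60)"
```

```text
phi meas 0.6015 r 98.38 R0 98.3 Ftan -3.71 Frad -1.43
clock 11.15 pos [447.98  32.19 148.31] xang 2.7247 F [-0.19 -3.97  2.87] T [-0.983 -0.019  0.087] w 14.4 q [ 0.435  0.173 -0.524 -0.    -0.876 -2.423]
shift m [-0.0001 -0.0001  0.0003] dist 0.3 yaw -0.17921561183863688
[([273, 234, 10, 14, 96], [277.5, 239.4])]
phi meas 0.6017 r 98.4 R0 98.3 Ftan -4.21 Frad -2.36
clock 11.25 pos [447.97  32.22 148.29] xang 2.7247 F [ 0.46 -4.8   3.34] T [-1.074 -0.003  0.138] w 14.59 q [ 0.435  0.173 -0.524 -0.    -0.876 -2.423]
shift m [-0.0001 -0.0002  0.0003] dist 0.4 yaw -0.1773822666209304
```

View pics/w7.png

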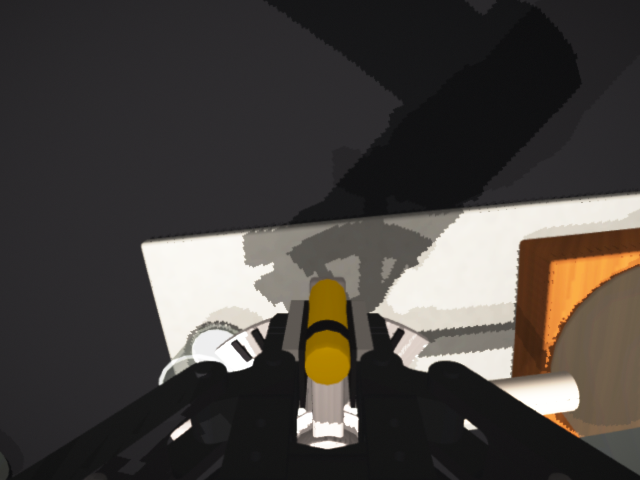

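View pics/s7.png

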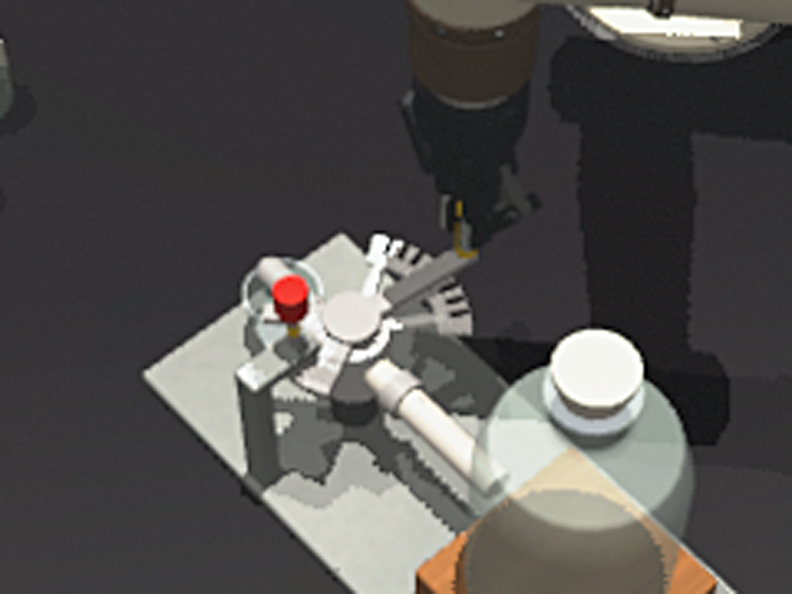

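The lever is at 0.60 rad with 4.2 N of tangential force, midway between the last trough and the next peak. The knob is still up, with the scene view at row 239.4. I'm handing in while holding.

```bash
python3 -c "
from bench import *
print(job_done())"
```

```text
the job is handed in; nothing more can be done
None
```

The lock knob is up at its stop, and I handed the job in with the fingers still holding the lever at the fourth click. It took about 11.3 s of the 53 s allowed.

- **Knob:** I lifted it 24 mm until it met a hard stop (the force jumped to 17 N). After release it stayed up: the scene camera put it at row 239.4, where 239.2 was expected for up and 245.5 for down.
- **Lever:** I turned it in small arc steps, reading the force at each end point.

| Point on the way | Angle (rad) | Force against the turn (N) |
|---|---|---|
| Least before click 1 | 0.11 | about 0 |
| Peak after click 1 | 0.18 | 6.3 |
| Least before click 2 | 0.26 | 1.3 |
| Peak after click 2 | 0.34 | 5.6 |
| Least before click 3 | 0.41 | 1.4 |
| Peak after click 3 | 0.48 | 6.7 |
| Least before click 4 | 0.56 | 2.3 |
| Final hold | 0.602 | about 4 |

- **Last checks:** The final force lies between the trough before the fourth click and the usual peak after it, so the fifth was not approached. The post is still in the fingers. The beaker still stands under the spout in the last picture. I did not look at the other bystander glassware again after the moves, but the path stayed above its height.
- **Disagreements:**
  - The wrist and top cameras differed by about 2.5 mm in x, and I used values in between.
  - The finger opening read about 1.5 mm under the true diameters on both grips.

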